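# Load a sole blank under a sprung roller until it drops into the groove

## Robot

A 6-joint arm with a two-finger parallel gripper is mounted at the origin on the work surface. World frame = base frame: x ahead of the robot, y to its left, z up, the work surface at z = 0. Lengths are in m, angles in rad, forces in N, time in s.
With the tool pointing down it reaches from about 0.35 to 0.95 m from the base axis. Payload 17.4 kg.
Tool frame: the origin (TCP) lies at the very end of the fingers, on their centre line; the grasp point (between the pads) lies 19 mm behind it (robot.tcp_to_grasp is the distance from the TCP to the grasp point, in m); z points along the fingers, y is the line along which they close (so a half turn about z gives the same grasp; the last joint's range is limited). The gripper opens to 93 mm and grips with 3 to 60 N. Pads are 15 mm wide; open, the fingers measure 128 mm over their backs; the gripper's body (75 mm by 188 mm) begins 65 mm behind the grasp point.
Start: joints at [1.253, 0.116, 1.442, -0, 1.584, -0.038], TCP at [0.186, 0.649, 0.219] pointing down, gripper open.
Joint ranges: [-2.83, 2.83], [-0.83, 2.19], [0.07, 2.5], [-1.14, 4.28], [0.01, 3], [-2.97, 2.97]. Speed limits (rad/s): [1.89, 1.89, 2.22, 3.14, 3.14, 3.14].

## Interface

Orientations are given as [roll, pitch, yaw] about the fixed x, y, z axes, in that order (R = Rz(yaw) Ry(pitch) Rx(roll)).
In Python, from workcell import status, viewer, robot gives the robot as it stands. The module is installed in compiled form; this text tells all that it offers.
- The arm moves only by the tool send_rows, never from a script. Its argument "plan" is a list of rows, each an object of numbers: "tx", "ty", "tz": the shift along the tool's x, y, z in m; "roll": the turn about the tool's z in degrees; "hand": the opening, from 0 (shut) to 1 (fully open). A call has 1 to 20 rows; each row shifts and turns the commanded pose from where the row before left it, along the tool's axes as they then stand; what a row does not reach is not made up. A row lasts 1/12 s, in which the tool goes at most 41.7 mm and 7.16 degrees, less where a joint would pass 70% of its speed; a pose out of reach is approached as far as the arm can. A call with a gripper value outside its range is refused whole. The fingers move at their own pace and stop on an object; "squeeze" is the grip in N (left out, the last holds). Time passes only in rows, so rows that do not move let the fingers close. It gives the time, the measured TCP pose, the force, the opening and the grip force at its end, in the units of the state.
- status.state(): the state, without advancing time (a new reading comes with each control period).
- viewer.read_camera(name): name is "scene" or "top" or "wrist"; returns a dict with "frame" (384x512x3 uint8, blue, green, red), "range_z" (384x512 float32, m along the optical axis (not along the pixel's ray), 0 where there is no reading), "intrinsics" (3x3 intrinsics, pixels), "cam_to_world" (4x4, takes a point from camera to world coordinates); the wrist camera has in their place "hand_eye" (4x4, takes a point from camera to tool coordinates, whose origin is the TCP and whose axes are the flange's). Camera axes: x right, y down, z forward; pixel columns grow to the right and rows downward; lengths in m; the calibration is good to about 2 mm. A picture is of the moment at which its call begins: read the wrist's pose just before it.
- robot.sign_off(): hands the job in; it is judged then, once.
The state is a dict: "time": time; "q": joint angles; "qvel": joint speeds; "tau": joint torques, N m; "ee_pos": TCP position; "tcp_rot": TCP orientation; "ft_force": force on the tool from outside, world axes, zero at the start; "moment": the same for the moment, N m; "width": finger opening in m; "grip_force": force on a finger pad.
Only numpy, scipy, OpenCV 4.12 (cv2) and the standard library are available. Lean on these libraries where they do the work, as an engineer would, in place of code of your own. Each camera call takes 0.05 s, during which the arm holds its last target. There are 200 camera calls.

## Task

Pick up the blue sole blank, lay it on the jig's narrow bed with its toe towards the red sprung arm and push it toe first under the black roller, so that the roller is lifted over the toe and drops into the groove across the sole. Push on until you feel the step behind the groove come up firmly against the roller, but do not ram it, then let go and leave the sole lying flat along the bed with the roller bearing down in its groove. Leave the grey sole where it lies.

Things in the scene. Friction and masses are not known exactly. Their poses are not given: they have to be found in the camera images.
- blue_mid (a point): Centre of mass of the blue sole blank, half-way up its thick part: a stiff slab, blue with pale flecks, 220 mm long, 0.17 to 0.35 kg. x points to the toe, z up; underside 13 mm below this point. Waist and heel are 26 mm thick, straight sides 58 mm apart from 52 mm behind to 18 mm ahead: grip here across y. It starts on a round cork pad 50 mm wide, 25 mm high, so fingertips can pass beside it.
- blue_toe (a point): Tip of the blue sole's toe, 120 mm ahead of blue_mid. From the tip backwards the top steps up from 11 mm thick (0 to 4 mm) to the lip's 18 mm (18 to 26 mm); then a groove across the whole width, 34 mm wide (26 to 60 mm behind the tip), its floor 11 mm above the underside; then an upright step to the 26 mm thick waist. Forepart at most 80 mm wide.
- grey_mid (a point): Centre of mass of the grey sole blank, same shape and size, on a like cork pad: to be left alone (moved less than 15 mm).
- jig: The fixed jig: dark steel base plate 410 by 120 mm, 10 mm thick, with a plywood bed 50 mm wide on it (fingers can pass on both sides). Origin on the table under its long axis; x along the bed in the loading direction, z up. The bed's top is 30 mm above the origin, from 250 mm behind it to 30 mm ahead. Nothing stands on the bed. The arm's green foot stands beyond it.
- hold_arm (a joint): Red sprung arm's angle, rad: 0 down, 0.035 roller on the groove's floor, 0.096 on the lip. Free roller: 36 mm across, 40 wide, underside 7 mm over the bed; axis 24 to 56 mm before the jig's origin, unmeasured (its foot is clamped anywhere in a slot). Presses down 8 to 10 N. Push: 8 to 20 N to lift it, drag 4 to 10 N, fading as it drops in; firm at the step is 15 to 18 N in all, over 24 N is ramming.

How it is judged:
On the way, in this order (a step that is already met when the one before it is completed fails the run):
1. the toe of the blue sole has pushed the roller up and gone beneath it (value of joint hold_arm above 0.08 rad and x of blue_toe in the frame of jig above -0.045 m), for 0.05 s.
2. the roller is on the floor of the groove and the step behind it is pressed firmly against the roller (5 N or more along the bed: with the spring's 8 N over 9.5 N in all) (value of joint hold_arm between 0.025 and 0.038 rad and contact force between sole_blue and hold_arm above 9.5 N and x of blue_toe in the frame of jig above -0.026 m), for 0.2 s.
At the end, for the whole second after the job is handed in: The blue sole rests flat on the bed (within 0.03 rad, blue_mid 40 to 46 mm up), along it (within 0.08 rad, toe tip within 8 mm of the axis, at most 26 mm short of the jig origin); the roller bears in its groove (over 3 N, arm at 0.025 to 0.05 rad) (value of joint hold_arm between 0.025 and 0.05 rad and x of blue_toe in the frame of jig above -0.026 m and y of blue_toe in the frame of jig between -0.008 and 0.008 m and angle between the x axis of sole_blue and the x axis of jig, either way round below 0.08 rad and angle between blue_mid's own z axis and vertical below 0.03 rad and z of blue_mid in the frame of jig between 0.04 and 0.046 m and contact force between hold_arm and sole_blue above 3 N and linear speed of sole_blue below 0.01 m/s); the robot touches nothing.
It fails at once if more than 20 N between the sole and the sprung arm with its roller (rammed) (contact force between sole_blue and hold_arm above 20 N).
It fails at once if the arm is forced up beyond 0.3 rad (value of joint hold_arm above 0.3 rad).
It fails at once if the grey sole is moved by 15 mm (distance of grey_mid from where it was at the start of the episode above 0.015 m).
It also fails if it takes over 64 s, if anything falls off the work surface, if the arm or the gripper's body presses on something with over 40 N, if the wrist force passes 120 N, or if a joint passes its speed limit or range.

## Working session

There is one attempt and no reset: what is moved stays moved. The work goes in short steps, Python scripts to look and compute and a tool call to move; the robot and the scene stay as the last step left them, time stands still between calls to the robot, and variables do not carry over. Pictures are saved under pics/ and viewed, at most 10 in all, crops included, and the job is handed in when it is done.

Besides the shell and the picture viewer there is one more tool, called after "Request:" as a command line: name --argument value ..., lists and objects as JSON in quotes. send_rows: Moves the arm, as the interface text tells. Its arguments: {"type":"object","properties":{"plan":{"type":"array","items":{"type":"object","properties":{"tx":{"type":"number"},"ty":{"type":"number"},"tz":{"type":"number"},"roll":{"type":"number"},"hand":{"type":"number"}}}},"squeeze":{"type":"number"}},"required":["plan"]}

```bash
mkdir -p pics
cat > h.py <<'E'
import numpy as np, cv2
from workcell import status, viewer, robot
def cloud(c, T=None):
    K=c["intrinsics"]; z=c["range_z"]; v,u=np.indices(z.shape)
    p=np.stack([(u-K[0,2])*z/K[0,0],(v-K[1,2])*z/K[1,1],z,np.ones_like(z)],-1)
    T=c["cam_to_world"] if T is None else T
    P=(p@T.T)[...,:3]; P[z==0]=np.nan
    return P
E
python3 - <<'E'
from h import *
s=status.state(); print({k:np.round(v,3) for k,v in s.items()})
for n in ["top","scene"]:
    c=viewer.read_camera(n); cv2.imwrite(f"pics/{n}0.png",c["frame"]); np.savez(f"{n}0.npz",f=c["frame"],P=cloud(c))
c=viewer.read_camera("wrist"); print(np.round(c["hand_eye"],3))
E
```

```text
{'time': np.float64(0.0), 'q': array([ 1.253,  0.116,  1.442, -0.   ,  1.584, -0.038]), 'qvel': array([-0.   ,  0.001,  0.002, -0.002,  0.001,  0.002]), 'tau': array([ 3.0000e-03, -7.2124e+01, -6.2264e+01,  7.8000e-02,  2.3000e-02,
       -0.0000e+00]), 'ee_pos': array([0.186, 0.649, 0.218]), 'tcp_rot': array([-3.14 , -0.   ,  2.862]), 'ft_force': array([ 0.744, -0.348,  0.158]), 'moment': array([0.041, 0.033, 0.066]), 'grip_force': np.float64(0.0), 'width': np.float64(0.093)}
[[-0.002 -0.955 -0.296  0.084]
 [ 1.    -0.002  0.     0.001]
 [-0.001 -0.296  0.955 -0.166]
 [ 0.     0.     0.     1.   ]]
```

View pics/top0.png

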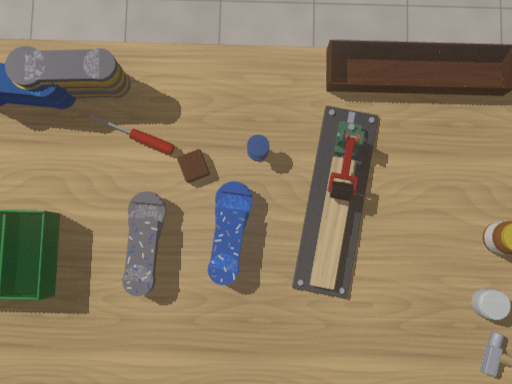

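View pics/scene0.png

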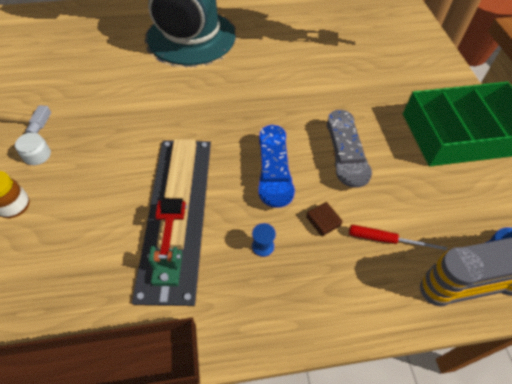

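The top view shows the jig with its bed centred near (333,222), roller at (343,190) and foot at (350,137). The blue sole runs from its toe at (235,185) to its heel at (222,282). The grey sole is at (145,245), and a blue knob stands at (258,148).

Run:
```python
from h import *
d=np.load("top0.npz"); f,P=d["f"],d["P"]; 
hsv=cv2.cvtColor(f,cv2.COLOR_BGR2HSV); v,u=np.indices(f.shape[:2])
def rect(m,name):
    q=P[m]; q=q[~np.isnan(q[:,0])]
    r=cv2.minAreaRect((q[:,:2]*1000).astype(np.float32)); bp=cv2.boxPoints(r)
    print(name,len(q),"c",np.round(r[0]),"size",np.round(r[1],1),"ang",round(r[2],2),"z pct",np.round(np.nanpercentile(q[:,2],[2,20,50,80,98])*1000,1)); return q
Z=P[...,2]
box=lambda a,b,c,e:(u>=a)&(u<b)&(v>=c)&(v<e)
m=box(200,256,172,295)&(Z>.03); q=rect(m,"blue")
# profile along axis
c=q[:,:2].mean(0); w,V=np.linalg.eigh(np.cov((q[:,:2]-c).T)); a=V[:,1]; 
top=P[188,234,:2]; a=a*np.sign(a@(top-c)); s=(q[:,:2]-c)@a; l=(q[:,:2]-c)@np.array([-a[1],a[0]])
print("axis",a,np.degrees(np.arctan2(a[1],a[0])),"c",c)
for k in np.arange(-.12,.125,.008):
    i=(s>=k)&(s<k+.008)
    if i.sum()>3: print(round(k*1000),i.sum(),"z",np.round(np.median(q[i,2])*1000,1),"lat",np.round([l[i].min()*1000,l[i].max()*1000],1))
m=box(300,365,140,295)&(abs(Z-.03)<.007)&(hsv[...,2]>110)&(hsv[...,1]<160); b=rect(m,"bed")
m=box(285,385,95,305)&(abs(Z-.01)<.006)&(hsv[...,2]<110); rect(m,"base")
m=box(320,365,165,205)&(Z>.05); rect(m,"arm")
m=box(325,362,180,205)&(Z>.035)&(f.max(-1)<60); rr=rect(m,"roller")
rect(box(120,168,188,298)&(Z>.03),"grey")
rect(box(245,272,132,165)&(Z>.01),"knob")
for p in [(283,327),(240,332),(137,350),(120,351)]: print(p,np.round(P[p],3))
```

```text
blue 3056 c [554. 155.] size [ 78.6 219.3] ang 83.48 z pct [32.4 37.1 48.9 51.1 53.7]
axis [ 0.99317413 -0.11664107] -6.698288717269483 c [0.55759695 0.1547457 ]
-120 4 z 49.9 lat [-5.5  0.7]
-112 64 z 49.7 lat [-19.1  20.4]
-104 93 z 50.0 lat [-26.1  26.4]
-96 115 z 50.0 lat [-29.6  29.5]
-88 115 z 49.9 lat [-30.7  30.8]
-80 120 z 49.8 lat [-31.7  31.2]
-72 110 z 49.8 lat [-28.7  29.9]
-64 110 z 50.1 lat [-28.7  29. ]
-56 109 z 50.3 lat [-28.4  28.8]
-48 108 z 50.2 lat [-28.8  28.4]
-40 106 z 50.2 lat [-28.  29.]
-32 108 z 49.9 lat [-28.7  28.5]
-24 110 z 49.9 lat [-28.7  29. ]
-16 108 z 50.0 lat [-28.7  29.1]
-8 106 z 50.0 lat [-28.8  28.3]
0 108 z 49.7 lat [-28.4  29.4]
8 112 z 49.8 lat [-30.7  31.7]
16 123 z 50.1 lat [-32.2  32.8]
24 119 z 49.5 lat [-34.5  34.3]
32 124 z 50.0 lat [-36.   35.2]
40 121 z 49.3 lat [-35.1  36.6]
48 130 z 35.1 lat [-37.4  38. ]
56 138 z 35.0 lat [-39.  39.]
64 140 z 34.7 lat [-38.1  39.6]
72 134 z 35.1 lat [-39.   38.9]
80 139 z 41.1 lat [-35.9  37.1]
88 102 z 39.5 lat [-30.1  32.5]
96 68 z 38.9 lat [-22.6  25.2]
104 12 z 34.0 lat [-10.7  12.9]
bed 2424 c [592. -69.] size [ 50.9 298.3] ang 80.54 z pct [25.1 27.4 29.  30.6 32.8]
base 5678 c [652. -92.] size [146.3 455. ] ang 80.48 z pct [ 5.1  7.2  8.9 10.5 13.1]
arm 683 c [666. -80.] size [59.5 73.9] ang 82.51 z pct [55.7 63.3 66.1 69.9 73.3]
roller 243 c [648. -78.] size [40.5 33.3] ang 79.81 z pct [60.5 65.3 68.7 71.4 73.8]
grey 3190 c [527. 331.] size [ 78.6 218. ] ang 89.78 z pct [32.3 37.1 48.9 51.1 53.6]
knob 394 c [738.  99.] size [46.1 44.3] ang 1.83 z pct [54.4 57.5 59.  60.5 62.7]
(283, 327) [ 0.454 -0.055  0.031]
(240, 332) [ 0.544 -0.064  0.034]
(137, 350) [ 0.76  -0.094  0.066]
(120, 351) [ 0.811 -0.107  0.009]
```

Run:
```python
from h import *
d=np.load("top0.npz"); f,P=d["f"],d["P"]; hsv=cv2.cvtColor(f,cv2.COLOR_BGR2HSV); v,u=np.indices(f.shape[:2]); Z=P[...,2]
a=np.array([np.cos(np.radians(-9.46)),np.sin(np.radians(-9.46))]); n=np.array([-a[1],a[0]]); o=np.array([.592,-.069])
S=(P[...,:2]-o)@a; L=(P[...,:2]-o)@n
m=(Z>.02)&(Z<.04)&(abs(L)<.035)&(S>-.2)&(S<.06)&(f[...,2]>120)
pts=[]
for k in np.arange(-.13,.04,.01):
    i=m&(S>=k)&(S<k+.01); l=L[i]; pts.append((k+.005,(l.min()+l.max())/2)); 
pts=np.array(pts); p=np.polyfit(pts[:,0],pts[:,1],1); print("slope deg",np.degrees(p[0]),"off mm",p[1]*1000, np.std(pts[:,1]-np.polyval(p,pts[:,0]))*1000)
for lo in np.arange(-.02,.02,.008):
    i=m&(L>=lo)&(L<lo+.008); print("rear",np.round(np.sort(S[i])[[0,2,4]]*1000,1))
# whole plate: dark, rear edge/front edge
mp=(f.max(-1)<95)&(abs(L)<.06)&(Z<.02)&(abs(S)<.4)
for lo in (-.055,-.045,-.035,.03,.04,.05):
    i=mp&(L>=lo)&(L<lo+.008); s=np.sort(S[i]); print("plate",np.round(s[[0,3,-4,-1]]*1000,1))
# arm/roller: black & red things
i=(Z>.03)&(f.max(-1)<60)&(abs(L)<.04)&(abs(S)<.15); print("black S",np.round(np.percentile(S[i],[0,2,50,98,100])*1000,1),"L",np.round(np.percentile(L[i],[2,98])*1000,1))
for k in np.arange(.02,.1,.005):
    i2=i&(S>=k)&(S<k+.005)
    if i2.sum()>2: print(round(k*1000),i2.sum(),round(np.median(Z[i2])*1000,1))
```

```text
slope deg 0.13742123288866104 off mm 0.5820173921690887 0.24757657765818636
rear [-149.  -147.8 -147.1]
rear [-149.1 -148.1 -147.2]
rear [-149.  -148.2 -147. ]
rear [-148.8 -147.8 -146.1]
rear [-149.5 -148.3 -147.4]
plate [-163.  -161.8  396.6  397.4]
plate [-162.4 -161.1  394.6  395.2]
plate [-164.1 -161.3  392.3  393.4]
plate [-162.  -161.   381.   383.2]
plate [-163.9 -162.2  380.   381. ]
plate [-162.8 -161.4  378.   379.8]
black S [39.4 39.9 53.  71.5 72.8] L [-18.4  19.1]
35 6 61.7
40 54 65.5
45 40 69.0
50 38 71.1
55 28 71.4
60 28 70.7
65 36 67.4
70 13 62.8
```

Request:
send_rows --plan '[{"tx": -0.039,"ty": 0.012,"roll": -4.75},{"tx": -0.039,"ty": 0.012,"roll": -4.75}]'

```text
invalid input at $.plan[0]: expected keys tx, ty, tz, roll, hand
```

Request:
send_rows --plan '[{"tx": -0.0297,"ty": -0.0235,"tz": 0,"roll": 0,"hand": 1},{"tx": -0.0297,"ty": -0.0235,"tz": 0,"roll": 0,"hand": 1},{"tx": -0.0297,"ty": -0.0235,"tz": 0,"roll": 0,"hand": 1},{"tx": -0.0297,"ty": -0.0235,"tz": 0,"roll": 0,"hand": 1},{"tx": -0.0297,"ty": -0.0235,"tz": 0,"roll": 0,"hand": 1},{"tx": -0.0297,"ty": -0.0235,"tz": 0,"roll": 0,"hand": 1},{"tx": -0.0297,"ty": -0.0235,"tz": 0,"roll": 0,"hand": 1},{"tx": -0.0297,"ty": -0.0235,"tz": 0,"roll": 0,"hand": 1},{"tx": -0.0297,"ty": -0.0235,"tz": 0,"roll": 0,"hand": 1},{"tx": -0.0297,"ty": -0.0235,"tz": 0,"roll": 0,"hand": 1},{"tx": -0.0297,"ty": -0.0235,"tz": 0,"roll": 0,"hand": 1},{"tx": -0.0297,"ty": -0.0235,"tz": 0,"roll": 0,"hand": 1},{"tx": -0.0297,"ty": -0.0235,"tz": 0,"roll": 0,"hand": 1},{"tx": -0.0297,"ty": -0.0235,"tz": 0,"roll": 0,"hand": 1},{"tx": -0.0297,"ty": -0.0235,"tz": 0,"roll": 0,"hand": 1},{"tx": -0.0297,"ty": -0.0235,"tz": 0,"roll": 0,"hand": 1},{"tx": 0,"ty": 0,"tz": 0,"roll": -4.75,"hand": 1},{"tx": 0,"ty": 0,"tz": 0,"roll": -4.75,"hand": 1},{"tx": 0,"ty": 0,"tz": 0,"roll": 0,"hand": 1},{"tx": 0,"ty": 0,"tz": 0,"roll": 0,"hand": 1}]'

```text
time: 1.82
ee_pos: [0.5392, 0.1561, 0.2185]
tcp_rot: [-3.141, -0.0, 3.025]
ft_force: [0.2, -0.3, 0.1]
width: 0.0929
grip_force: 0.0
```

```bash
cat > w.py <<'E'
from h import *
from scipy.spatial.transform import Rotation as R
def wrist():
    s=status.state(); T=np.eye(4); T[:3,:3]=R.from_euler("xyz",s["tcp_rot"]).as_matrix(); T[:3,3]=s["ee_pos"]
    c=viewer.read_camera("wrist"); return s,c["frame"],cloud(c,T@c["hand_eye"])
E
python3 - <<'E'
from w import *
s,f,P=wrist(); print(np.round(s["ee_pos"],4),np.round(s["tcp_rot"],4),s["time"],np.round(s["ft_force"],2))
cv2.imwrite("pics/w1.png",f)
m=(f[...,0]>1.5*f[...,2])&(P[...,2]>.043)&(P[...,2]<.06)&(P[...,0]<.66)&(P[...,1]>.08)
q=P[m]; print(len(q),q.min(0),q.max(0))
r=cv2.minAreaRect((q[:,:2]*1000).astype(np.float32)); print(r)
m=(f[...,0]>1.5*f[...,2])&(P[...,2]>.03)&(P[...,2]<.06)&(P[...,0]<.69)&(P[...,1]>.08)
q=P[m]; print(cv2.minAreaRect((q[:,:2]*1000).astype(np.float32)))
E
```

```text
[0.5392 0.1561 0.2185] [-3.1415e+00 -2.0000e-04  3.0250e+00] 1.8167 [ 0.18 -0.27  0.11]
6439 [0.42716899 0.11541238 0.04300051] [0.65238609 0.36800295 0.0540939 ]
((541.576171875, 240.35491943359375), (204.52883911132812, 270.54620361328125), 6.458613395690918)
((546.9033203125, 239.02078247070312), (214.81533813476562, 274.3960266113281), 6.458613395690918)
```

Request:
send_rows --plan '[{"tx": 0,"ty": 0,"tz": 0.03,"roll": 0,"hand": 1},{"tx": 0,"ty": 0,"tz": 0.03,"roll": 0,"hand": 1},{"tx": 0,"ty": 0,"tz": 0.03,"roll": 0,"hand": 1},{"tx": 0,"ty": 0,"tz": 0.03,"roll": 0,"hand": 1},{"tx": 0,"ty": 0,"tz": 0.03,"roll": 0,"hand": 1},{"tx": 0,"ty": 0,"tz": 0.02,"roll": 0,"hand": 1},{"tx": 0,"ty": 0,"tz": 0.02,"roll": 0,"hand": 1},{"tx": 0,"ty": 0,"tz": 0.01,"roll": 0,"hand": 1},{"tx": 0,"ty": 0,"tz": 0,"roll": 0,"hand": 1},{"tx": 0,"ty": 0,"tz": 0,"roll": 0,"hand": 0.5},{"tx": 0,"ty": 0,"tz": 0,"roll": 0,"hand": 0.5},{"tx": 0,"ty": 0,"tz": 0,"roll": 0,"hand": 0.5},{"tx": 0,"ty": 0,"tz": 0,"roll": 0,"hand": 0.5},{"tx": 0,"ty": 0,"tz": 0,"roll": 0,"hand": 0.5},{"tx": 0,"ty": 0,"tz": 0,"roll": 0,"hand": 0.5},{"tx": 0,"ty": 0,"tz": 0,"roll": 0,"hand": 0.5}]' --squeeze 35

```text
time: 3.2
ee_pos: [0.5396, 0.1564, 0.0193]
tcp_rot: [3.141, 0.001, 3.028]
ft_force: [-1.0, 1.9, 4.9]
width: 0.0578
grip_force: 35.0
```

Request:
send_rows --plan '[{"tx": 0,"ty": 0,"tz": -0.01,"roll": 0,"hand": 0.5},{"tx": 0,"ty": 0,"tz": -0.02,"roll": 0,"hand": 0.5},{"tx": 0,"ty": 0,"tz": -0.03,"roll": 0,"hand": 0.5},{"tx": 0,"ty": 0,"tz": -0.03,"roll": 0,"hand": 0.5},{"tx": 0.002,"ty": -0.0266,"tz": 0,"roll": 0,"hand": 0.5},{"tx": 0.002,"ty": -0.0266,"tz": 0,"roll": 0,"hand": 0.5},{"tx": 0.002,"ty": -0.0266,"tz": 0,"roll": 0,"hand": 0.5},{"tx": 0.002,"ty": -0.0266,"tz": 0,"roll": 0,"hand": 0.5},{"tx": 0.002,"ty": -0.0266,"tz": 0,"roll": 0,"hand": 0.5},{"tx": 0.002,"ty": -0.0266,"tz": 0,"roll": 0,"hand": 0.5},{"tx": 0.002,"ty": -0.0266,"tz": 0,"roll": 0,"hand": 0.5},{"tx": 0.002,"ty": -0.0266,"tz": 0,"roll": 0,"hand": 0.5},{"tx": 0,"ty": 0,"tz": 0,"roll": 2.8,"hand": 0.5},{"tx": 0,"ty": 0,"tz": 0,"roll": 0,"hand": 0.5},{"tx": 0,"ty": 0,"tz": 0,"roll": 0,"hand": 0.5},{"tx": 0,"ty": 0,"tz": 0,"roll": 0,"hand": 0.5}]'

```text
time: 4.53
ee_pos: [0.4992, -0.053, 0.1088]
tcp_rot: [3.142, -0.0, 2.981]
ft_force: [-1.1, 0.7, -3.9]
width: 0.0579
grip_force: 35.0
```

Run:
```python
from w import *
s,f,P=wrist(); print(np.round(s["ee_pos"],4),np.round(s["tcp_rot"],4),s["time"],np.round(s["ft_force"],2))
c=viewer.read_camera("scene"); cv2.imwrite("pics/m2.png",np.vstack([f,c["frame"]])[::1,::1] if 0 else np.hstack([cv2.resize(f,(400,300)),cv2.resize(c["frame"],(400,300))]))
t=viewer.read_camera("top"); Q=cloud(t)
O=np.array([.6922,-.0849]); a=np.array([.9868,-.1619]); n=np.array([.1619,.9868])
for nm,P,f in (("wrist",P,f),("top",Q,t["frame"]),("scene",cloud(c),c["frame"])):
    m=(f[...,0]>1.5*f[...,2])&(P[...,2]>.1)&(P[...,2]<.16)&(P[...,1]<.05); q=P[m]; S=(q[:,:2]-O)@a*1000; L=(q[:,:2]-O)@n*1000
    if len(q)<50: continue
    r=cv2.minAreaRect(np.stack([S,L],1).astype(np.float32)); print(nm,len(q),"S",S.min(),S.max(),"L",L.min(),L.max(),r)
    for k in range(-320,-60,20):
        i=(S>=k)&(S<k+20)
        if i.sum()>10: print(k,"Lmid",round((L[i].min()+L[i].max())/2,1),"w",round(np.ptp(L[i]),1),"z",np.round(np.median(q[i,2])*1000,1))
```

```text
[ 0.4992 -0.053   0.1088] [ 3.1416e+00 -2.0000e-04  2.9806e+00] 4.5333 [-1.1   0.69 -3.92]
wrist 26491 S -289.13408770692314 -116.4044272827917 L -37.09910847342959 40.63036157437568 ((-202.94647216796875, 2.555469512939453), (77.72692108154297, 172.37738037109375), 89.4690170288086)
-300 Lmid 1.0 w 44.7 z 140.5
-280 Lmid 0.7 w 62.7 z 140.5
-260 Lmid 0.8 w 63.6 z 140.5
-240 Lmid 1.0 w 58.2 z 140.4
-220 Lmid 1.5 w 59.6 z 140.4
-200 Lmid 1.1 w 58.1 z 140.4
-180 Lmid 1.4 w 57.6 z 140.3
-160 Lmid 1.4 w 71.8 z 140.4
-140 Lmid 1.7 w 75.9 z 140.1
-120 Lmid 1.8 w 77.7 z 125.3
top 1070 S -284.8035908437471 -70.38783035390396 L -40.22458880751248 39.14243954984985 ((-176.85626220703125, 3.7101516723632812), (79.62892150878906, 212.8868408203125), 86.24658966064453)
-280 Lmid -22.3 w 15.8 z 139.1
-140 Lmid 0.3 w 75.3 z 124.0
-120 Lmid -0.5 w 79.4 z 124.2
-100 Lmid 0.0 w 75.3 z 129.4
-80 Lmid -1.2 w 45.0 z 127.0
scene 2192 S -630.5228480369128 -68.40169225420475 L -37.30392371544407 39.70523913764398 ((-349.33990478515625, -1.0504264831542969), (561.7969970703125, 76.96322631835938), 0.5456588268280029)
-260 Lmid -8.2 w 37.1 z 140.6
-240 Lmid -5.9 w 39.0 z 140.3
-220 Lmid -4.4 w 52.7 z 140.7
-200 Lmid -0.1 w 59.4 z 140.5
-180 Lmid 0.9 w 60.0 z 140.2
-160 Lmid 3.9 w 61.4 z 140.4
-140 Lmid 0.3 w 72.9 z 129.6
-120 Lmid 1.2 w 77.0 z 125.2
-100 Lmid 2.7 w 71.2 z 131.1
-80 Lmid 0.1 w 52.0 z 125.1
```

View pics/m2.png

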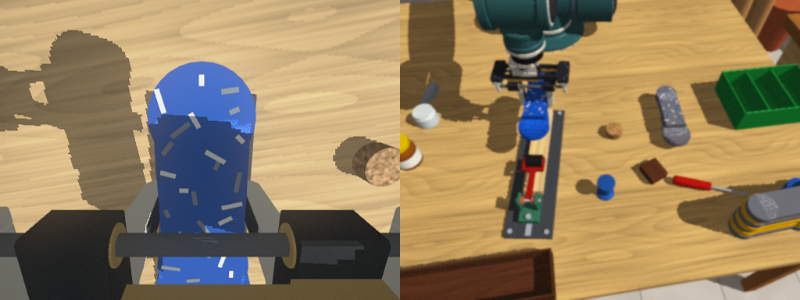

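The wrist view shows the sole held level, heel at (200,95), with the empty cork pad at (385,160). The scene view shows its toe at (535,130), pointing along the bed at the roller near (533,162). Lowering now.

Request:
send_rows --plan '[{"tx": 0,"ty": 0.001,"tz": 0.02,"roll": 0,"hand": 0.5},{"tx": 0,"ty": 0,"tz": 0.02,"roll": 0,"hand": 0.5},{"tx": 0,"ty": 0,"tz": 0.02,"roll": 0,"hand": 0.5},{"tx": 0,"ty": 0,"tz": 0.012,"roll": 0,"hand": 0.5},{"tx": 0,"ty": 0,"tz": 0.008,"roll": 0,"hand": 0.5},{"tx": 0,"ty": 0,"tz": 0.002,"roll": 0,"hand": 0.5},{"tx": 0,"ty": 0,"tz": 0,"roll": 0,"hand": 0.5},{"tx": 0,"ty": 0,"tz": 0,"roll": 0,"hand": 0.5},{"tx": 0,"ty": 0,"tz": 0,"roll": 0,"hand": 0.5}]'

```text
time: 5.43
ee_pos: [0.5, -0.0525, 0.0277]
tcp_rot: [3.142, 0.001, 2.979]
ft_force: [-0.9, -0.1, -2.6]
width: 0.0576
grip_force: 35.0
```

Request:
send_rows --plan '[{"tx": 0,"ty": 0,"tz": 0.001,"roll": 0,"hand": 0.5},{"tx": 0,"ty": 0,"tz": 0,"roll": 0,"hand": 0.5},{"tx": 0,"ty": 0,"tz": 0,"roll": 0,"hand": 0.5}]'

```text
time: 5.68
ee_pos: [0.4995, -0.0525, 0.0259]
tcp_rot: [-3.142, 0.0, 2.979]
ft_force: [-0.2, -0.2, -2.6]
width: 0.0579
grip_force: 35.0
```

Request:
send_rows --plan '[{"tx": 0,"ty": -0.0015,"tz": 0.001,"roll": 0,"hand": 0.5},{"tx": 0,"ty": 0,"tz": 0,"roll": 0,"hand": 0.5},{"tx": 0,"ty": 0,"tz": 0,"roll": 0,"hand": 0.5}]'

```text
time: 5.93
ee_pos: [0.4991, -0.054, 0.0246]
tcp_rot: [-3.142, -0.0, 2.979]
ft_force: [0.3, 0.2, -3.1]
width: 0.0577
grip_force: 35.0
```

Request:
send_rows --plan '[{"tx": 0,"ty": 0,"tz": 0.0007,"roll": 0,"hand": 0.5},{"tx": 0,"ty": 0,"tz": 0,"roll": 0,"hand": 0.5},{"tx": 0,"ty": 0,"tz": 0,"roll": 0,"hand": 0.5}]'

```text
time: 6.18
ee_pos: [0.4992, -0.054, 0.0243]
tcp_rot: [-3.141, 0.0, 2.979]
ft_force: [-4.7, -1.7, 4.5]
width: 0.0575
grip_force: 35.0
```

Request:
send_rows --plan '[{"tx": -0.001,"ty": 0,"tz": 0,"roll": 0,"hand": 0.5},{"tx": -0.001,"ty": 0,"tz": 0,"roll": 0,"hand": 0.5},{"tx": -0.001,"ty": 0,"tz": 0,"roll": 0,"hand": 0.5},{"tx": -0.001,"ty": 0,"tz": 0,"roll": 0,"hand": 0.5},{"tx": -0.001,"ty": 0,"tz": 0,"roll": 0,"hand": 0.5},{"tx": -0.001,"ty": 0,"tz": 0,"roll": 0,"hand": 0.5},{"tx": -0.001,"ty": 0,"tz": 0,"roll": 0,"hand": 0.5},{"tx": -0.001,"ty": 0,"tz": 0,"roll": 0,"hand": 0.5}]'

```text
time: 6.85
ee_pos: [0.5071, -0.0552, 0.0243]
tcp_rot: [3.141, -0.0, 2.979]
ft_force: [-5.1, 1.0, 5.9]
width: 0.0575
grip_force: 35.0
```

Request:
send_rows --plan '[{"tx": -0.001,"ty": 0,"tz": 0,"roll": 0,"hand": 0.5},{"tx": -0.001,"ty": 0,"tz": 0,"roll": 0,"hand": 0.5},{"tx": -0.001,"ty": 0,"tz": 0,"roll": 0,"hand": 0.5},{"tx": -0.001,"ty": 0,"tz": 0,"roll": 0,"hand": 0.5}]'

```text
time: 7.18
ee_pos: [0.511, -0.0558, 0.0243]
tcp_rot: [3.141, -0.0, 2.979]
ft_force: [-5.4, 1.3, 6.3]
width: 0.0577
grip_force: 35.0
```

Request:
send_rows --plan '[{"tx": -0.001,"ty": 0,"tz": 0,"roll": 0,"hand": 0.5},{"tx": -0.001,"ty": 0,"tz": 0,"roll": 0,"hand": 0.5},{"tx": -0.001,"ty": 0,"tz": 0,"roll": 0,"hand": 0.5}]'

```text
time: 7.43
ee_pos: [0.5131, -0.0562, 0.0243]
tcp_rot: [3.141, -0.002, 2.979]
ft_force: [-20.5, 2.8, 15.7]
width: 0.0577
grip_force: 35.0
```

Request:
send_rows --plan '[{"tx": -0.001,"ty": 0,"tz": 0,"roll": 0,"hand": 0.5},{"tx": -0.001,"ty": 0,"tz": 0,"roll": 0,"hand": 0.5},{"tx": -0.001,"ty": 0,"tz": 0,"roll": 0,"hand": 0.5}]'

```text
time: 7.68
ee_pos: [0.515, -0.0564, 0.0242]
tcp_rot: [3.141, -0.005, 2.979]
ft_force: [-27.3, 4.6, 20.5]
width: 0.0576
grip_force: 35.0
```

Request:
send_rows --plan '[{"tx": 0,"ty": 0,"tz": -0.0004,"roll": 0,"hand": 0.5},{"tx": 0,"ty": 0,"tz": 0,"roll": 0,"hand": 0.5}]'

```text
time: 7.85
ee_pos: [0.5152, -0.0564, 0.0243]
tcp_rot: [3.141, -0.005, 2.979]
ft_force: [-21.4, 3.6, 13.0]
width: 0.0579
grip_force: 35.0
```

```bash
cat > look.py <<'E'
from h import *
import sys
s=status.state(); c=viewer.read_camera("scene"); t=viewer.read_camera("top")
cv2.imwrite(sys.argv[1],np.hstack([cv2.resize(c["frame"][120:320,100:260],(400,500),interpolation=2),cv2.resize(t["frame"][100:300,280:400],(300,500),interpolation=2)]))
O=np.array([.6922,-.0849]); a=np.array([.9868,-.1619]); n=np.array([.1619,.9868])
for nm,c in (("scene",c),("top",t)):
    P=cloud(c); f=c["frame"]; S=(P[...,:2]-O)@a*1000; L=(P[...,:2]-O)@n*1000
    m=(f[...,0]>1.5*f[...,2])&(P[...,2]>.033)&(P[...,2]<.07)&(abs(L)<45)&(abs(S)<350)
    print(nm,"tip S",np.round(np.sort(S[m])[-4:],1))
    for k in range(-200,20,20):
        i=m&(S>=k)&(S<k+20)
        if i.sum()>10: print(k,"L",np.round([L[i].min(),L[i].max()],1),"z",np.round(np.median(P[...,2][i])*1000,1))
    m=(f.max(-1)<60)&(P[...,2]>.04)&(P[...,2]<.1)&(abs(L)<18)&(S>-80)&(S<0); print("roller z max",np.round(np.percentile(P[...,2][m],[90,97])*1000,1),"S",S[m].min(),S[m].max())
print(np.round(s["ft_force"],1),np.round(s["moment"],2),np.round(s["ee_pos"],4),s["time"])
E
python3 look.py pics/l1.png
```

```text
scene tip S [84.4 84.9 85.  85. ]
-200 L [-31.3  22.8] z 56.3
-180 L [-31.3  28.1] z 56.1
-160 L [-30.9  30.4] z 56.0
-140 L [-38.8  35. ] z 55.7
-120 L [-38.9  37.6] z 42.5
-100 L [-41.4  38.8] z 41.2
-80 L [-37.7  35.2] z 47.4
-60 L [-12.6  20.4] z 69.5
roller z max [75.1 76.1] S -54.791259599860425 -26.835900487567766
top tip S [-62.3 -62.2 -61.5 -61. ]
-120 L [-40.   36.9] z 39.7
-100 L [-41.7  38.2] z 40.0
-80 L [-37.6  35.2] z 45.5
roller z max [74.2 75.4] S -62.65254508233139 -29.25365768090956
[-21.4   3.6  13. ] [0.81 3.24 0.07] [ 0.5152 -0.0564  0.0243] 7.85
```

View pics/l1.png

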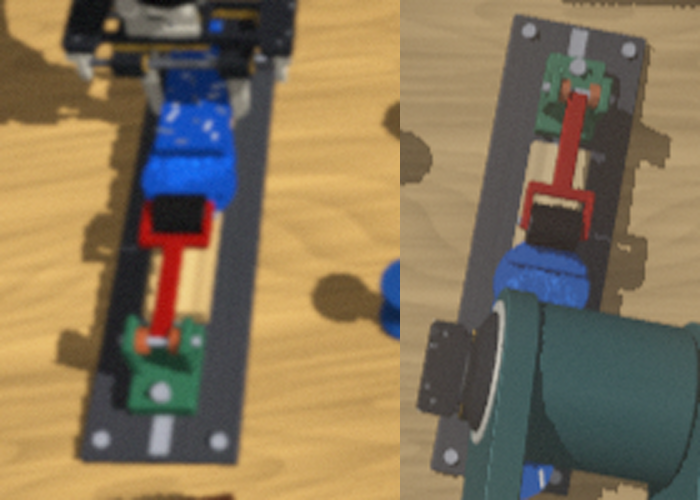

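The toe tip touches the roller (left panel (178,215), right panel (555,235)), and the sole lies straight on the bed. I'm easing the down-pressure and pushing on.

Request:
send_rows --plan '[{"tx": 0,"ty": 0,"tz": -0.0004,"roll": 0,"hand": 0.5},{"tx": -0.0005,"ty": 0,"tz": 0,"roll": 0,"hand": 0.5},{"tx": -0.0005,"ty": 0,"tz": 0,"roll": 0,"hand": 0.5}]'

```text
time: 8.2
ee_pos: [0.516, -0.0566, 0.0243]
tcp_rot: [3.141, -0.005, 2.979]
ft_force: [-19.6, 3.3, 8.8]
width: 0.058
grip_force: 35.0
```

Request:
send_rows --plan '[{"tx": -0.0005,"ty": 0,"tz": 0,"roll": 0,"hand": 0.5},{"tx": -0.0005,"ty": 0,"tz": 0,"roll": 0,"hand": 0.5}]'

```text
time: 8.37
ee_pos: [0.5172, -0.0567, 0.0243]
tcp_rot: [3.141, -0.004, 2.979]
ft_force: [-17.8, 3.9, 7.9]
width: 0.058
grip_force: 35.0
```

Request:
send_rows --plan '[{"tx": -0.0005,"ty": 0,"tz": 0,"roll": 0,"hand": 0.5},{"tx": -0.0007,"ty": 0,"tz": 0,"roll": 0,"hand": 0.5},{"tx": -0.0008,"ty": 0,"tz": 0,"roll": 0,"hand": 0.5},{"tx": -0.001,"ty": 0,"tz": 0,"roll": 0,"hand": 0.5}]'

```text
time: 8.7
ee_pos: [0.5204, -0.0573, 0.0243]
tcp_rot: [3.141, -0.004, 2.979]
ft_force: [-13.6, 3.1, 5.1]
width: 0.0576
grip_force: 35.0
```

Request:
send_rows --plan '[{"tx": -0.001,"ty": 0,"tz": 0,"roll": 0,"hand": 0.5},{"tx": -0.001,"ty": 0,"tz": 0,"roll": 0,"hand": 0.5},{"tx": -0.001,"ty": 0,"tz": 0,"roll": 0,"hand": 0.5}]'

```text
time: 8.95
ee_pos: [0.5237, -0.0579, 0.0243]
tcp_rot: [3.141, -0.003, 2.979]
ft_force: [-11.7, 2.8, 2.6]
width: 0.0578
grip_force: 35.0
```

Request:
send_rows --plan '[{"tx": -0.001,"ty": 0,"tz": 0,"roll": 0,"hand": 0.5},{"tx": -0.001,"ty": 0,"tz": 0,"roll": 0,"hand": 0.5},{"tx": -0.001,"ty": 0,"tz": 0,"roll": 0,"hand": 0.5}]'

```text
time: 9.2
ee_pos: [0.5264, -0.0583, 0.0243]
tcp_rot: [3.141, -0.004, 2.979]
ft_force: [-15.6, 2.1, 5.4]
width: 0.0577
grip_force: 35.0
```

Request:
send_rows --plan '[{"tx": -0.001,"ty": 0,"tz": 0,"roll": 0,"hand": 0.5},{"tx": -0.001,"ty": 0,"tz": 0,"roll": 0,"hand": 0.5},{"tx": -0.001,"ty": 0,"tz": 0,"roll": 0,"hand": 0.5},{"tx": -0.001,"ty": 0,"tz": 0,"roll": 0,"hand": 0.5}]'

```text
time: 9.53
ee_pos: [0.5306, -0.059, 0.0243]
tcp_rot: [3.141, -0.003, 2.979]
ft_force: [-11.3, 1.2, 3.8]
width: 0.0576
grip_force: 35.0
```

Request:
send_rows --plan '[{"tx": -0.001,"ty": 0,"tz": 0,"roll": 0,"hand": 0.5},{"tx": -0.001,"ty": 0,"tz": 0,"roll": 0,"hand": 0.5},{"tx": -0.001,"ty": 0,"tz": 0,"roll": 0,"hand": 0.5},{"tx": -0.001,"ty": 0,"tz": 0,"roll": 0,"hand": 0.5}]'

```text
time: 9.87
ee_pos: [0.5346, -0.0596, 0.0243]
tcp_rot: [3.141, -0.003, 2.979]
ft_force: [-14.6, 1.3, 4.8]
width: 0.0576
grip_force: 35.0
```

Request:
send_rows --plan '[{"tx": -0.001,"ty": 0,"tz": 0,"roll": 0,"hand": 0.5},{"tx": -0.001,"ty": 0,"tz": 0,"roll": 0,"hand": 0.5},{"tx": -0.001,"ty": 0,"tz": 0,"roll": 0,"hand": 0.5},{"tx": -0.001,"ty": 0,"tz": 0,"roll": 0,"hand": 0.5}]'

```text
time: 10.2
ee_pos: [0.5385, -0.0603, 0.0243]
tcp_rot: [3.141, -0.003, 2.979]
ft_force: [-11.1, 1.9, 3.4]
width: 0.0577
grip_force: 35.0
```

Request:
send_rows --plan '[{"tx": -0.001,"ty": 0,"tz": 0,"roll": 0,"hand": 0.5},{"tx": -0.001,"ty": 0,"tz": 0,"roll": 0,"hand": 0.5},{"tx": -0.001,"ty": 0,"tz": 0,"roll": 0,"hand": 0.5},{"tx": -0.001,"ty": 0,"tz": 0,"roll": 0,"hand": 0.5}]'

```text
time: 10.53
ee_pos: [0.5427, -0.061, 0.0243]
tcp_rot: [3.141, -0.002, 2.979]
ft_force: [-9.1, 1.0, 1.9]
width: 0.058
grip_force: 35.0
```

Request:
send_rows --plan '[{"tx": -0.001,"ty": 0,"tz": 0,"roll": 0,"hand": 0.5},{"tx": -0.001,"ty": 0,"tz": 0,"roll": 0,"hand": 0.5},{"tx": -0.001,"ty": 0,"tz": 0,"roll": 0,"hand": 0.5},{"tx": -0.001,"ty": 0,"tz": 0,"roll": 0,"hand": 0.5}]'

```text
time: 10.87
ee_pos: [0.5466, -0.0617, 0.0243]
tcp_rot: [3.141, -0.002, 2.979]
ft_force: [-9.0, 0.8, 1.9]
width: 0.0578
grip_force: 35.0
```

Request:
send_rows --plan '[{"tx": -0.001,"ty": 0,"tz": 0,"roll": 0,"hand": 0.5},{"tx": -0.001,"ty": 0,"tz": 0,"roll": 0,"hand": 0.5},{"tx": -0.001,"ty": 0,"tz": 0,"roll": 0,"hand": 0.5},{"tx": -0.001,"ty": 0,"tz": 0,"roll": 0,"hand": 0.5},{"tx": -0.001,"ty": 0,"tz": 0,"roll": 0,"hand": 0.5},{"tx": -0.001,"ty": 0,"tz": 0,"roll": 0,"hand": 0.5}]'

```text
time: 11.37
ee_pos: [0.5528, -0.0627, 0.0243]
tcp_rot: [3.141, -0.002, 2.979]
ft_force: [-5.0, 0.0, 0.2]
width: 0.0579
grip_force: 35.0
```

Request:
send_rows --plan '[{"tx": -0.001,"ty": 0,"tz": 0,"roll": 0,"hand": 0.5},{"tx": -0.001,"ty": 0,"tz": 0,"roll": 0,"hand": 0.5},{"tx": -0.001,"ty": 0,"tz": 0,"roll": 0,"hand": 0.5},{"tx": -0.001,"ty": 0,"tz": 0,"roll": 0,"hand": 0.5},{"tx": 0,"ty": 0,"tz": 0,"roll": 0,"hand": 0.5}]'

```text
time: 11.78
ee_pos: [0.5577, -0.0635, 0.0246]
tcp_rot: [3.142, 0.0, 2.979]
ft_force: [5.0, 1.1, -6.2]
width: 0.0576
grip_force: 35.0
```

```bash
python3 look.py pics/l2.png
```

```text
scene tip S [ 84.9  93.7  97.8 108.3]
-180 L [-30.8  11.8] z 56.6
-160 L [-31.4  22. ] z 56.5
-140 L [-29.9  28.2] z 56.4
-120 L [-30.8  30.2] z 56.2
-100 L [-37.8  34.4] z 56.1
-80 L [-37.8  35.4] z 55.3
-60 L [-41.6  38.2] z 41.3
-40 L [-33.2  36.3] z 41.8
-20 L [-25.3  24.8] z 41.2
roller z max [81.2 82.3] S -70.70535764995414 -26.99100004976063
top tip S [-18.4 -18.1 -18.  -17.7]
-200 L [-33.8 -10.6] z 55.4
-60 L [-40.3  38.2] z 40.2
-40 L [-39.6  34.8] z 44.6
-20 L [-25.   15.7] z 43.0
roller z max [81.1 82.6] S -53.353502501441845 -25.135920923341303
[ 5.   1.1 -6.2] [ 0.11 -0.35  0.06] [ 0.5577 -0.0635  0.0246] 11.7833
```

View pics/l2.png

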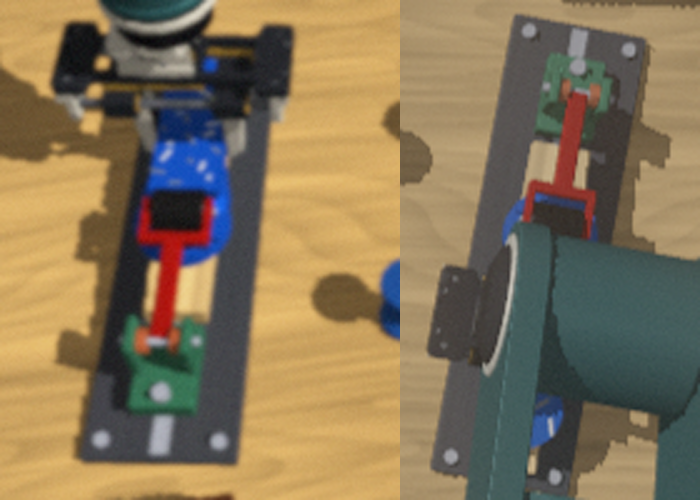

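The sole runs straight under the arm, with the toe showing ahead of the roller (left panel (180,250)), and the forward pull says the roller is dropping off the lip. Setting it gently back on the bed and creeping on.

Request:
send_rows --plan '[{"tx": -0.0005,"ty": 0,"tz": 0.0005,"roll": 0,"hand": 0.5},{"tx": -0.0005,"ty": 0,"tz": 0,"roll": 0,"hand": 0.5},{"tx": -0.0005,"ty": 0,"tz": 0,"roll": 0,"hand": 0.5}]'

```text
time: 12.13
ee_pos: [0.559, -0.0638, 0.0244]
tcp_rot: [3.142, 0.0, 2.979]
ft_force: [1.9, 0.8, -4.6]
width: 0.0579
grip_force: 35.0
```

Request:
send_rows --plan '[{"tx": -0.0005,"ty": 0,"tz": 0,"roll": 0,"hand": 0.5},{"tx": -0.0005,"ty": 0,"tz": 0,"roll": 0,"hand": 0.5},{"tx": -0.0005,"ty": 0,"tz": 0,"roll": 0,"hand": 0.5}]'

```text
time: 12.38
ee_pos: [0.5606, -0.064, 0.0244]
tcp_rot: [3.142, 0.001, 2.979]
ft_force: [4.3, -0.3, -4.3]
width: 0.0576
grip_force: 35.0
```

Request:
send_rows --plan '[{"tx": -0.0005,"ty": 0,"tz": 0,"roll": 0,"hand": 0.5},{"tx": -0.0005,"ty": 0,"tz": 0,"roll": 0,"hand": 0.5},{"tx": 0,"ty": 0,"tz": 0,"roll": 0,"hand": 0.5}]'

```text
time: 12.63
ee_pos: [0.5616, -0.0642, 0.0244]
tcp_rot: [-3.142, 0.001, 2.979]
ft_force: [5.1, -1.3, -4.8]
width: 0.0578
grip_force: 35.0
```

Request:
send_rows --plan '[{"tx": -0.0005,"ty": 0,"tz": 0,"roll": 0,"hand": 0.5},{"tx": -0.0005,"ty": 0,"tz": 0,"roll": 0,"hand": 0.5},{"tx": 0,"ty": 0,"tz": 0,"roll": 0,"hand": 0.5}]'

```text
time: 12.88
ee_pos: [0.5622, -0.0644, 0.0243]
tcp_rot: [-3.142, -0.0, 2.979]
ft_force: [0.9, -0.3, -3.1]
width: 0.0577
grip_force: 35.0
```

Request:
send_rows --plan '[{"tx": -0.0005,"ty": 0,"tz": 0,"roll": 0,"hand": 0.5},{"tx": 0,"ty": 0,"tz": 0,"roll": 0,"hand": 0.5}]'

```text
time: 13.05
ee_pos: [0.5624, -0.0644, 0.0243]
tcp_rot: [-3.142, -0.001, 2.979]
ft_force: [-4.0, 0.9, -0.5]
width: 0.0584
grip_force: 35.0
```

Request:
send_rows --plan '[{"tx": -0.0005,"ty": 0,"tz": 0,"roll": 0,"hand": 0.5},{"tx": 0,"ty": 0,"tz": 0,"roll": 0,"hand": 0.5}]'

```text
time: 13.22
ee_pos: [0.5627, -0.0644, 0.0243]
tcp_rot: [-3.142, -0.002, 2.979]
ft_force: [-6.9, -0.4, 2.3]
width: 0.0576
grip_force: 35.0
```

Request:
send_rows --plan '[{"tx": -0.0005,"ty": 0,"tz": 0,"roll": 0,"hand": 0.5},{"tx": 0,"ty": 0,"tz": 0,"roll": 0,"hand": 0.5}]'

```text
time: 13.38
ee_pos: [0.563, -0.0644, 0.0243]
tcp_rot: [-3.142, -0.002, 2.979]
ft_force: [-8.0, 0.3, 4.3]
width: 0.0576
grip_force: 35.0
```

Request:
send_rows --plan '[{"tx": -0.0005,"ty": 0,"tz": 0,"roll": 0,"hand": 0.5},{"tx": 0,"ty": 0,"tz": 0,"roll": 0,"hand": 0.5}]'

```text
time: 13.55
ee_pos: [0.5635, -0.0645, 0.0243]
tcp_rot: [-3.142, -0.002, 2.979]
ft_force: [-9.4, 0.8, 3.4]
width: 0.0579
grip_force: 35.0
```

Request:
send_rows --plan '[{"tx": -0.0005,"ty": 0,"tz": 0,"roll": 0,"hand": 0.5},{"tx": 0,"ty": 0,"tz": 0,"roll": 0,"hand": 0.5}]'

```text
time: 13.72
ee_pos: [0.564, -0.0646, 0.0243]
tcp_rot: [3.142, -0.002, 2.979]
ft_force: [-9.2, 0.2, 4.2]
width: 0.0578
grip_force: 35.0
```

Request:
send_rows --plan '[{"tx": -0.0005,"ty": 0,"tz": 0,"roll": 0,"hand": 0.5},{"tx": 0,"ty": 0,"tz": 0,"roll": 0,"hand": 0.5}]'

```text
time: 13.88
ee_pos: [0.5645, -0.0647, 0.0243]
tcp_rot: [-3.142, -0.002, 2.979]
ft_force: [-8.9, 0.3, 4.9]
width: 0.0578
grip_force: 35.0
```

Request:
send_rows --plan '[{"tx": -0.0005,"ty": 0,"tz": 0,"roll": 0,"hand": 0.5},{"tx": 0,"ty": 0,"tz": 0,"roll": 0,"hand": 0.5}]'

```text
time: 14.05
ee_pos: [0.5649, -0.0648, 0.0243]
tcp_rot: [-3.142, -0.002, 2.979]
ft_force: [-9.7, 0.6, 5.1]
width: 0.0578
grip_force: 35.0
```

Request:
send_rows --plan '[{"tx": -0.0005,"ty": 0,"tz": 0,"roll": 0,"hand": 0.5},{"tx": 0,"ty": 0,"tz": 0,"roll": 0,"hand": 0.5}]'

```text
time: 14.22
ee_pos: [0.565, -0.0648, 0.0242]
tcp_rot: [-3.142, -0.003, 2.979]
ft_force: [-14.1, 1.7, 6.9]
width: 0.0578
grip_force: 35.0
```

Request:
send_rows --plan '[{"tx": -0.0003,"ty": 0,"tz": 0,"roll": 0,"hand": 0.5},{"tx": 0,"ty": 0,"tz": 0,"roll": 0,"hand": 0.5},{"tx": 0,"ty": 0,"tz": 0,"roll": 0,"hand": 0.5}]'

```text
time: 14.47
ee_pos: [0.565, -0.0648, 0.0243]
tcp_rot: [-3.142, -0.004, 2.979]
ft_force: [-17.6, 2.1, 9.1]
width: 0.0579
grip_force: 35.0
```

Request:
send_rows --plan '[{"tx": -0.0002,"ty": 0,"tz": -0.0001,"roll": 0,"hand": 0.5},{"tx": 0,"ty": 0,"tz": 0,"roll": 0,"hand": 0.5},{"tx": 0,"ty": 0,"tz": 0,"roll": 0,"hand": 0.5},{"tx": 0,"ty": 0,"tz": 0,"roll": 0,"hand": 0.5}]'

```text
time: 14.8
ee_pos: [0.5651, -0.0648, 0.0243]
tcp_rot: [-3.142, -0.004, 2.979]
ft_force: [-19.1, 2.8, 8.6]
width: 0.0579
grip_force: 35.0
```

```bash
python3 look.py pics/l3.png
```

```text
scene tip S [84.5 84.7 84.7 85.6]
-200 L [ 2.9 11.5] z 56.0
-180 L [-31.4  11.3] z 56.0
-160 L [-31.   13.5] z 56.6
-140 L [-31.9  28.6] z 56.1
-120 L [-30.3  29.4] z 56.1
-100 L [-35.8  31.1] z 55.9
-80 L [-38.1  35.1] z 56.0
-60 L [-40.6  38.3] z 41.0
-40 L [-39.9  37.5] z 41.5
-20 L [-32.9  31.2] z 42.9
roller z max [77.1 78. ] S -55.2484962334854 -26.95105667944826
top tip S [-19.5 -19.4 -18.9 -18.8]
-200 L [-34.1 -12.1] z 55.2
-180 L [-31.7 -10.9] z 55.4
-60 L [33.7 37.9] z 40.4
-40 L [-38.9  36.6] z 45.3
roller z max [75.  77.1] S -41.6395887570753 -28.0478844027211
[-19.1   2.8   8.6] [0.61 2.8  0.07] [ 0.5651 -0.0648  0.0243] 14.8
```

Request:
send_rows --plan '[{"tx": 0,"ty": 0,"tz": 0,"roll": 0,"hand": 1},{"tx": 0,"ty": 0,"tz": 0,"roll": 0,"hand": 1},{"tx": 0,"ty": 0,"tz": 0,"roll": 0,"hand": 1},{"tx": 0,"ty": 0,"tz": 0,"roll": 0,"hand": 1},{"tx": 0,"ty": 0,"tz": 0,"roll": 0,"hand": 1},{"tx": 0,"ty": 0,"tz": 0,"roll": 0,"hand": 1},{"tx": 0,"ty": 0,"tz": -0.01,"roll": 0,"hand": 1},{"tx": 0,"ty": 0,"tz": -0.02,"roll": 0,"hand": 1},{"tx": 0,"ty": 0,"tz": -0.03,"roll": 0,"hand": 1},{"tx": 0,"ty": 0,"tz": -0.03,"roll": 0,"hand": 1},{"tx": 0.02,"ty": 0,"tz": -0.03,"roll": 0,"hand": 1},{"tx": 0.02,"ty": 0.02,"tz": -0.02,"roll": 0,"hand": 1},{"tx": 0.02,"ty": 0.03,"tz": 0,"roll": 0,"hand": 1},{"tx": 0.02,"ty": 0.03,"tz": 0,"roll": 0,"hand": 1},{"tx": 0.02,"ty": 0.03,"tz": 0,"roll": 0,"hand": 1},{"tx": 0.01,"ty": 0.03,"tz": 0,"roll": 0,"hand": 1},{"tx": 0,"ty": 0.03,"tz": 0,"roll": 0,"hand": 1},{"tx": 0,"ty": 0.03,"tz": 0,"roll": 0,"hand": 1},{"tx": 0,"ty": 0,"tz": 0,"roll": 0,"hand": 1},{"tx": 0,"ty": 0,"tz": 0,"roll": 0,"hand": 1}]'

```text
time: 16.57
ee_pos: [0.4905, 0.1512, 0.1649]
tcp_rot: [-3.142, 0.0, 2.981]
ft_force: [0.0, -1.0, 0.1]
width: 0.0932
grip_force: 0.0
```

```bash
python3 look.py pics/l4.png
```

```text
scene tip S [84.8 85.3 85.3 87.8]
-200 L [-33.5  29.6] z 56.1
-180 L [-31.5  27.4] z 56.1
-160 L [-31.7  27.1] z 56.0
-140 L [-31.4  27. ] z 56.0
-120 L [-30.9  27.3] z 56.1
-100 L [-36.1  30.9] z 55.9
-80 L [-38.7  34.5] z 55.5
-60 L [-40.8  38.2] z 40.5
-40 L [-39.7  37.6] z 41.2
-20 L [-33.6  30.9] z 42.4
roller z max [77.2 77.8] S -55.3281755296519 -26.20773807430748
top tip S [-19.6 -19.6 -19.5 -19. ]
-200 L [-34.4  29.3] z 55.0
-180 L [-31.6  26.9] z 54.9
-160 L [-31.9  27.1] z 54.8
-140 L [-31.5  27.2] z 54.8
-120 L [-31.3  27.2] z 54.9
-100 L [-34.9  32.9] z 54.9
-80 L [-37.8  34.6] z 54.3
-60 L [-40.5  37.9] z 39.6
-40 L [-39.6  37.5] z 43.0
roller z max [76.8 77.7] S -62.896311055973165 -28.712237002022324
[ 0.  -1.   0.1] [ 0.04 -0.02 -0.03] [0.4905 0.1512 0.1649] 16.5667
```

View pics/l4.png

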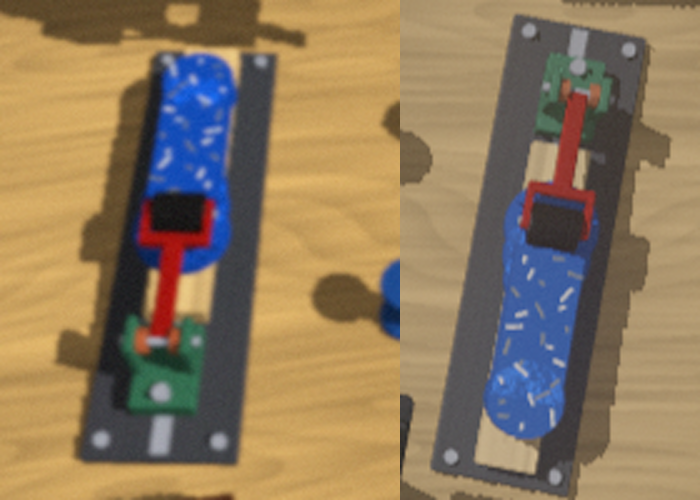

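The sole lies flat along the bed, heel at right panel (525,405). The roller is seated in the groove at (558,215), with its top at 77 mm, as expected on the groove floor. The gripper is clear, so I'm handing in.

```bash
python3 -c "from workcell import robot; print(robot.sign_off())"
```

```text
the job is handed in; nothing more can be done
None
```

The job is handed in: the blue sole lies flat along the bed (about 2 mm off the axis) with the roller down in its groove, pressed against the step at roughly 8 N (estimated from the 19 N wrist reading less drag), then released with the gripper clear; no verdict came back.

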